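# Hang the drying grid on its two clip hooks

## Robot

A 6-joint arm with a two-finger parallel gripper is mounted at the origin on the work surface. World frame = base frame: x ahead of the robot, y to its left, z up, the work surface at z = 0. Lengths are in m, angles in rad, forces in N, time in s.
With the tool pointing down it reaches from about 0.35 to 1 m from the base axis. Payload 7.1 kg.
Tool frame: the origin (TCP) lies between the finger pads; the fingertips stand 22 mm ahead of it and the grasp point (between the pads) lies 3 mm ahead of it; z points along the fingers, y is the line along which they close (so a half turn about z gives the same grasp; the last joint's range is limited). The gripper opens to 85 mm and grips with 20 to 120 N. Pads are 22 mm wide; open, the fingers measure 114 mm over their backs; the gripper's body (76 mm by 85 mm) begins 54 mm behind the grasp point. The pads swing forward as they close: fully open they stand 13 mm farther back than shut.
Start: joints at [1.166, 0.423, 1.63, -0, 1.089, -0.019], TCP at [0.235, 0.579, 0.253] pointing down, gripper open.
Joint ranges: [-3, 3], [-0.9, 2.11], [0.09, 2.58], [-1.31, 4.45], [0.11, 2.69], [-2.54, 2.54]. Speed limits (rad/s): [2.39, 2.39, 3.01, 3.14, 3.14, 3.14].

## Interface

Orientations are given as a rotation vector (axis times angle).
In Python, from rig import manip gives the robot as it stands. The module is installed in compiled form; this text tells all that it offers. Calls block until the motion is done:
- manip.move_to(position, orientation): joint-space move of the TCP to a pose.
- manip.servo_line(position, orientation=None, rate=0.15): straight line of the TCP; orientation=None keeps the orientation; rate is the mean speed in m/s.
- manip.set_joints(angles): joint-space move.
- manip.command_gripper(opening, f_grip=None): finger opening in m; f_grip is the grip in N (None keeps the last); returns when the fingers have stopped.
- manip.hold(seconds).
- manip.solve_ik(position, orientation): joint angles nearest the present ones, or None.
- manip.camera(name): name is "scene" or "top" or "wrist"; returns a dict with "image" (420x560x3 uint8, red, green, blue), "fx", "fy", "cx", "cy" (pixels), "cam_to_world" (4x4, takes a point from camera to world coordinates); the wrist camera has in their place "mount" (4x4, takes a point from camera to tool coordinates, whose origin is the TCP and whose axes are the flange's). Camera axes: x right, y down, z forward; pixel columns grow to the right and rows downward; lengths in m; the calibration is good to about 2 mm. The wrist camera is an equidistant fisheye: a pixel r from the principal point sees the ray r / f radians off the axis. A picture is of the moment at which its call begins: read the wrist's pose just before it. There is no depth.
A pose or a line that the arm cannot do raises manip.IKError and nothing moves.
- manip.sign_off(): hands the job in; it is judged then, once.
Readings, each from a call of its own:
- manip.get_time(): time.
- manip.get_joint_positions(): joint angles.
- manip.get_joint_vel(): joint speeds.
- manip.get_tau(): joint torques, N m.
- manip.get_position(): TCP position.
- manip.get_ee_rot(): TCP orientation.
- manip.get_contact_force(): force on the tool from outside, world axes, zero at the start.
- manip.get_torque(): the same for the moment, N m.
- manip.get_width(): finger opening in m.
- manip.get_grip_force(): force on a finger pad.
Only numpy, scipy, OpenCV 4.12 (cv2) and the standard library are available. Lean on these libraries where they do the work, as an engineer would, in place of code of your own. Each camera call takes 0.05 s, during which the arm holds its last target. There are 200 camera calls.

## Task

Lift the steel drying grid straight up out of its grooved floor rack and hang it, centred, by its top rail on both clip hooks of the stand. Ease the rail down gently until it is fully home under the spring nose of both hooks, make sure of both while you still hold it still, then let go and leave it hanging; do not force the hooks, and leave the jar, cup and brush where they are.

Things in the scene. Friction and masses are not known exactly. Their poses are not given: they have to be found in the camera images.
- grid: Loose upright drying grid of plain steel, 280 wide (its y) x 138 high (z) x 16 mm thick (x), about 0.3 kg: round top rail, flat bottom rail 16 x 16 mm, 10 mm square side bars at y = +-127 mm, five 4 mm upright wires at y = 0, +-30, +-60 mm. The same either way round. Origin: centre of the underside. It starts standing in the rack.
- rail_mid (a point): On the grid: middle of the round top rail (16 mm in diameter, 280 mm long along the grid's y), on its centre line, 130 mm above the grid's origin: the place to grip, from above, fingers closing along the grid's x.
- rail_a (a point): On the grid: centre line of the top rail, 95 mm from its middle on the +y side. Here a hook takes the rail: the grid is open below it from 65 to 120 mm from the middle and from the rail down to the bottom rail, so it goes over the hooks from in front, rail above them.
- rail_b (a point): The same, 95 mm from the middle on the -y side.
- rack: Fixed low timber floor rack, 100 x 310 x 44 mm, with one groove along its y, 19 mm wide and 32 mm deep (groove floor 12 mm above the work surface), in which the grid stands upright; the grid comes out straight up. Origin: centre of the underside.
- stand: Fixed hanging stand: base 100 x 280 x 18 mm; two uprights 295 mm high, 30 wide, 20 thick, at y = +-95, x = -15 mm; a bar behind them carries two steel clip hooks 20 mm wide that stand out on the +x side, to x = 39 mm. Origin: centre of the underside; x points out on the hook side. A push on the hooks of over about 20 N (55 N of contact loads on the stand, added up) bends them.
- seat_left (a point): Fixed on the stand (its axes), at stand x = 8, y = 95 mm, 220 mm above the table: where the rail's centre line is when home in this hook, if the hook were at mid height. The bar and hooks were set by hand: the bar is up to 25 mm higher or lower, and each hook up to 4 mm more by itself. Not measured: find home by feel. They do not shift during the work.
- seat_right (a point): The same for the hook at y = -95 mm. Above and behind each hook is a steel guide strip on the upright, face at stand x = 0, 160 to 290 mm above the table: lay the rail against both strips and slide it down into the hooks. A hook's floor slopes 30 deg down to the strip; its front lip at x = 27 to 31 mm reaches 15 mm above home, its underside is 19 mm below home.
- catch_left (a joint): Travel of the left hook's spring nose away from the strip, m: 0 empty, 0.0065 as the rail passes, 0.0024 with the rail home under it. The nose is a slick black round bar across the hook, 10 mm in diameter, centre 9 mm above home and at rest at stand x = 14.5 mm, sprung towards the strip (1.5 N + 0.15 N/mm).
- catch_right (a joint): The same for the right hook. The rail meets a nose about 20 mm above home and must be pushed past it with about 3 to 4 N at each hook (more than the grid's weight gives); the nose then springs back over the rail and holds it down.
- paint_jar: Bystander: black plastic paint jar, 66 mm across, 85 mm high, closed. Origin: centre of its underside.
- cup: Bystander: white ceramic cup, 72 mm across, 85 mm high. Origin: centre of its underside.
- brush: Bystander: brush lying on the table, its length along its x. Origin: centre of its underside.

How it is judged:
By the outcome, as a careful person would: the job done as asked, in the order asked, and still so for the second after the job is handed in, with the robot touching nothing.
It also fails if it takes over 69 s, if anything falls off the work surface, if the arm or the gripper's body presses on something with over 40 N, if the wrist force passes 120 N, or if a joint passes its speed limit or range.

## Working session

There is one attempt and no reset: what is moved stays moved. The work goes in short steps, each a Python script; the robot and the scene stay as the last script left them, time stands still between calls to the robot, and variables do not carry over. Pictures are saved under pics/ and viewed, at most 10 in all, crops included, and the job is handed in when it is done.

```bash
mkdir -p pics
python3 - <<'E'
from rig import manip
import cv2,numpy as np,pickle
for n in ["scene","top"]:
    c=manip.camera(n); pickle.dump(c,open(n+".pkl","wb"))
    cv2.imwrite(f"pics/{n}.png",c["image"][:,:,::-1]); print(n,c["fx"],c["cx"],c["cy"],np.round(c["cam_to_world"],3).tolist())
print(manip.get_time(),manip.get_position(),manip.get_ee_rot(),manip.get_contact_force())
E
```

```text
scene 435.7558759040553 284.4700334300493 209.70918545296644 [[0.484, 0.721, -0.497, 1.105], [0.875, -0.408, 0.26, -0.271], [-0.016, -0.561, -0.828, 1.059], [0.0, 0.0, 0.0, 1.0]]
top 521.9199725693031 274.0107483478963 208.32234662603975 [[0.029, -0.987, 0.156, 0.345], [-1.0, -0.029, 0.0, -0.009], [0.004, -0.156, -0.988, 1.522], [0.0, 0.0, 0.0, 1.0]]
0.1 [0.23498485 0.5786424  0.252621  ] [-6.02196870e-01 -3.08305142e+00  2.14889771e-03] [0.11638155 0.53951221 0.70404929]
```

View pics/scene.png

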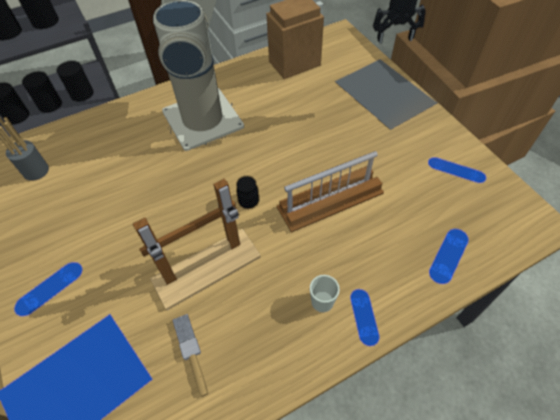

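View pics/top.png

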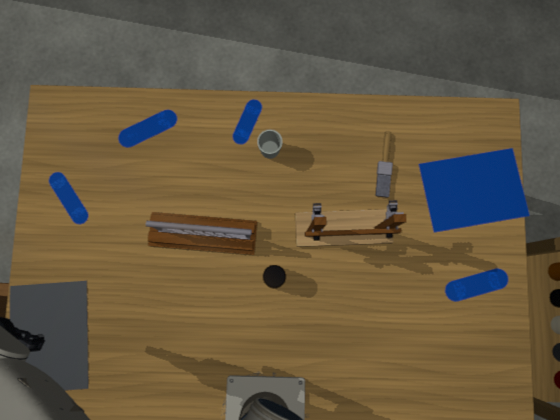

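The scene and top views show the grid in its rack (top about (200,230)). The stand is at top (350,225), its hooks on the far side (+x world). The jar is at (274,276), the cup at (270,142) and the brush at (385,165). I'll enlarge next.

Run:
```python
import cv2,numpy as np
t=cv2.imread("pics/top.png"); s=cv2.imread("pics/scene.png")
R=lambda a:cv2.resize(a,(800,300),interpolation=cv2.INTER_CUBIC)
# top: rows190-260, cols 140-420 split
a=R(t[195:255,140:300]);b=R(t[195:255,280:440])
cv2.imwrite("pics/c1.png",np.vstack([a,b]))
cv2.imwrite("pics/c2.png",cv2.resize(s[145:305,125:395],(800,474),interpolation=cv2.INTER_CUBIC))
```

```text
(no output)
```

View pics/c1.png

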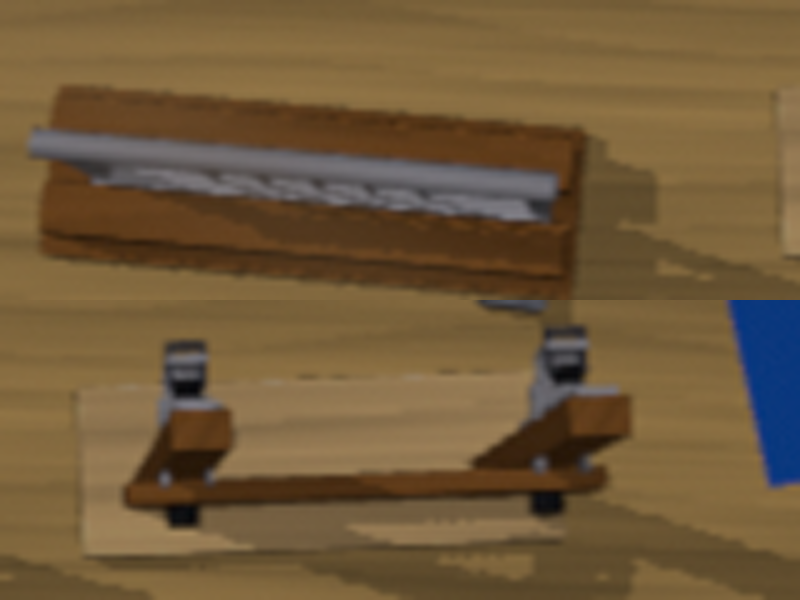

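View pics/c2.png

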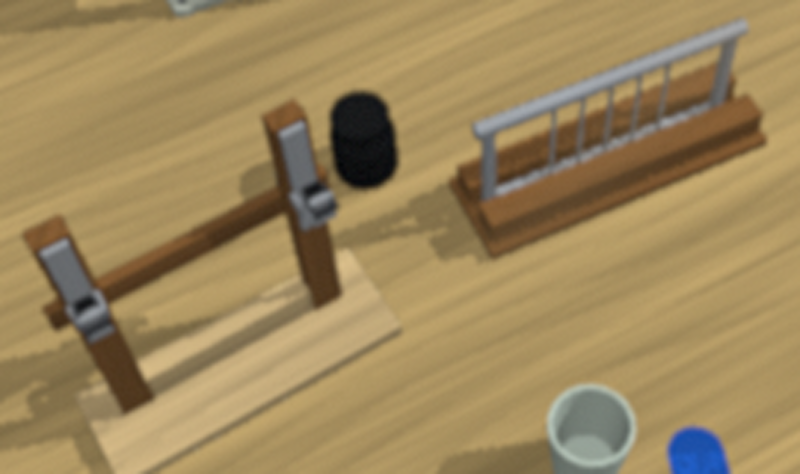

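The rail ends are clear: c1 (30,143)/(558,185), and c2 (480,130)/(742,28). The upright tops, base corners and hooks show up too. I'll fit the poses from these points.

```bash
cat > h.py <<'E'
import pickle,numpy as np
C={n:pickle.load(open(n+".pkl","rb")) for n in ["top","scene"]}
def ray(n,px):
    c=C[n];M=np.array(c["cam_to_world"]);d=np.array([(px[0]-c["cx"])/c["fx"],(px[1]-c["cy"])/c["fy"],1])
    return M[:3,3],M[:3,:3]@d
def onz(n,px,z):
    o,d=ray(n,px);return (o+d*(z-o[2])/d[2])
t1=lambda u,v:((u+.5)/5-.5+140,(v+.5)/5-.5+195)
t2=lambda u,v:((u+.5)/5-.5+280,(v-300+.5)/5-.5+195)
s1=lambda u,v:((u+.5)/2.963-.5+125,(v+.5)/2.963-.5+145)
E
python3 - <<'E'
from h import *
import cv2
P=lambda l,p:print(l,np.round(p*1000,1))
for l,a in [("rail+y",(30,143)),("rail-y",(558,185))]: P(l,onz("top",t1(*a),.142))
for l,a in [("rail-y s",(480,130)),("rail+y s",(742,28))]: P(l,onz("scene",s1(*a),.142))
print("stand")
for l,a in [("base ++",(78,393)),("base -+",(82,555)),("base --",(562,542))]: P(l,onz("top",t2(*a),.018))
for a in [(173,411),(230,408),(232,443),(173,450),(573,397),(630,393),(630,435),(572,440)]: P("upr",onz("top",t2(*a),.295))
for a in [(40,247),(65,238),(278,128),(303,121)]: P("strip s",onz("scene",s1(*a),.290))
P("base+ + s",onz("scene",s1(400,328),.018));P("base s",onz("scene",s1(348,250),.018))
# hook lip (white) top
o=[]
for l,a,b in [("L",(186,345),(318,192)),("R",(567,332),(88,310))]:
    oo,d=ray("top",t2(*a)); o2,d2=ray("scene",s1(*b)); 
    A=np.c_[d,-d2]; k=np.linalg.lstsq(A,o2-oo,rcond=None)[0]; P("hook",oo+k[0]*d);P("   ",o2+k[1]*d2)
for n in C:
    im=C[n]["image"].astype(int);m=(im.max(2)<45).astype(np.uint8)
    k,_,st,ce=cv2.connectedComponentsWithStats(m)
    print(n,[(st[i].tolist(),ce[i].round()) for i in range(1,k) if 150<st[i][4]<1500 and 150<ce[i][1]<300])
E
```

```text
rail+y [512.8 331.8 142. ]
rail-y [498.6  50.  142. ]
rail-y s [498.3  54.9 142. ]
rail+y s [515.2 325.9 142. ]
stand
base ++ [570.  -70.9  18. ]
base -+ [475.6 -75.4  18. ]
base -- [ 491.2 -352.7   18. ]
upr [ 521.3 -104.9  295. ]
upr [ 523.6 -132.   295. ]
upr [ 506.8 -133.2  295. ]
upr [ 502.7 -105.3  295. ]
upr [ 533.7 -295.1  295. ]
upr [ 536.4 -322.3  295. ]
upr [ 516.2 -322.1  295. ]
upr [ 513.  -294.5  295. ]
strip s [ 533. -317.  290.]
strip s [ 534.5 -299.2  290. ]
strip s [ 520. -128.  290.]
strip s [ 523.2 -108.9  290. ]
base+ + s [577.  -73.9  18. ]
base s [478.6 -78.9  18. ]
hook [ 561.1 -114.4  249. ]
    [ 559.7 -118.8  249.1]
hook [ 573.  -302.8  250.2]
    [ 572.3 -306.2  250.9]
top [([527, 239, 28, 15, 310], array([540., 246.])), ([263, 265, 23, 23, 392], array([274., 276.])), ([550, 289, 10, 18, 152], array([555., 297.]))]
scene [([237, 177, 21, 31, 537], array([247., 192.]))]
```

```bash
cat >> h.py <<'E'
from rig import manip
from scipy.spatial.transform import Rotation as Ro
def ori(th,roll=0.0):
    """tool down, tool x at th+90deg (tool y along +x of the part at yaw th); roll = turn about part x"""
    R=Ro.from_euler("z",th)*Ro.from_euler("x",roll)*Ro.from_euler("z",np.pi/2)*Ro.from_euler("x",np.pi)
    return R.as_rotvec()
E
python3 - <<'E'
from h import *
import cv2
p=[.5065,.1907,.25];q=ori(-.054)
print(manip.solve_ik(p,q), Ro.from_rotvec(q).as_matrix().round(2).tolist())
manip.move_to(p,q)
P=manip.get_position();r=manip.get_ee_rot();c=manip.camera("wrist")
pickle.dump((P,r,c),open("w1.pkl","wb"));cv2.imwrite("pics/w1.png",c["image"][:,:,::-1])
print(P,r,c["fx"],c["cx"],c["cy"],np.round(c["mount"],3).tolist(),manip.get_time())
E
```

```text
[ 3.38100323e-01  3.04932396e-01  1.81855143e+00 -4.44089210e-16
  1.01810883e+00  3.92100323e-01] [[0.05, 1.0, 0.0], [1.0, -0.05, -0.0], [-0.0, 0.0, -1.0]]
[0.50637968 0.19148675 0.25003953] [-2.27900423e+00 -2.16216984e+00 -3.73869327e-04] 325.19226210127806 281.5367339996075 209.07412122335626 [[-0.001, -0.958, -0.286, 0.073], [1.0, -0.001, -0.0, -0.001], [-0.0, -0.286, 0.958, -0.12], [0.0, 0.0, 0.0, 1.0]] 1.8833
```

View pics/w1.png

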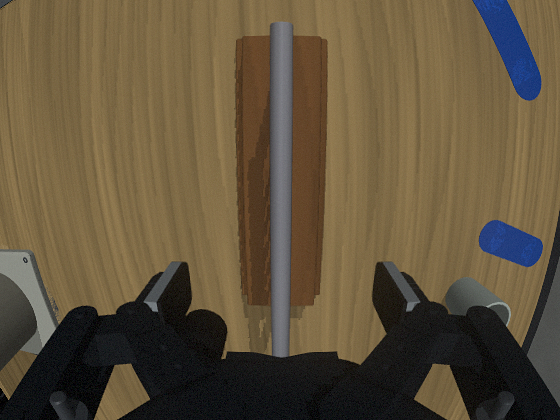

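The wrist view shows the rail running from (281.5,22) to about (282,356), aligned with the tool and midway between the fingers.

```bash
cat >> h.py <<'E'
def wonz(P,r,c,px,z):
    d2=np.array([px[0]-c["cx"],px[1]-c["cy"]]);rr=np.hypot(*d2);a=rr/c["fx"]
    d=np.r_[d2/rr*np.sin(a),np.cos(a)];M=np.array(c["mount"]);R=Ro.from_rotvec(r).as_matrix()
    o=P+R@M[:3,3];d=R@M[:3,:3]@d
    return o+d*(z-o[2])/d[2]
E
python3 - <<'E'
from h import *
P,r,c=pickle.load(open("w1.pkl","rb"))
for px in [(281.8,22),(281.5,120),(281.5,250),(281,340),(281,357)]: print(px,wonz(P,r,c,px,.142).round(4))
E
```

```text
(281.8, 22) [0.5134 0.3311 0.142 ]
(281.5, 120) [0.5094 0.2605 0.142 ]
(281.5, 250) [0.5042 0.1635 0.142 ]
(281, 340) [0.499  0.0751 0.142 ]
(281, 357) [0.4979 0.0541 0.142 ]
```

Run:
```python
from h import *
q=ori(-.056)
manip.command_gripper(.05)
manip.servo_line([.5056,.191,.145],q,rate=.12)
f0=manip.get_contact_force();m0=manip.get_torque()
manip.command_gripper(0.0,60)
print(f0,m0,manip.get_width(),manip.get_grip_force(),manip.get_contact_force(),manip.get_torque(),manip.get_position())
manip.servo_line([.5056,.191,.152],q,rate=.03);print(manip.get_contact_force())
manip.servo_line([.5056,.191,.20],q,rate=.08);print(manip.get_contact_force())
manip.servo_line([.5056,.191,.30],q,rate=.15);manip.hold(.2);print(manip.get_contact_force(),manip.get_torque(),manip.get_width(),manip.get_time())
```

```text
[-0.37786858  0.374548    0.10196105] [ 0.01918522 -0.04252982  0.02134846] 0.013720687890015232 58.51735711097717 [-0.99176101 -1.6546285   6.76064273] [-0.07353818  0.09606638  0.03326341] [0.50608041 0.19112073 0.14578929]
[-0.17497778  0.06198638 -3.9528636 ]
[ 0.35951477  0.13030907 -3.4380639 ]
[ 0.44191253 -0.49669349 -3.0936947 ] [-0.01362041  0.00882636 -0.0307688 ] 0.014330432472530142 5.9167
```

```bash
cat >> h.py <<'E'
TH=.057;O=np.array([.5315,-.2135])
def st(x,y,z,th=TH): # stand-frame -> world TCP position with rail centre at (x,y,z); TCP 3 mm above
    R=np.array([[np.cos(TH),-np.sin(TH)],[np.sin(TH),np.cos(TH)]])
    return np.r_[O+R@[x,y],z+.003]
E
python3 - <<'E'
from h import *
import cv2
manip.servo_line([.61,.17,.30],ori(-.056),rate=.2)
manip.servo_line(st(.085,0,.288),ori(TH),rate=.2)
manip.hold(.3)
P=manip.get_position();r=manip.get_ee_rot();c=manip.camera("wrist");s=manip.camera("scene")["image"];t=manip.camera("top")["image"]
pickle.dump((P,r,c,s,t),open("w2.pkl","wb"))
R=lambda a:cv2.resize(a,(400,300),interpolation=cv2.INTER_CUBIC)
cv2.imwrite("pics/w2.png",np.vstack([np.hstack([R(c["image"]),R(t[150:270,280:440])]),R(s[140:320,110:350]).repeat(2,1)[:, :800]])[:,:,::-1])
print(P,r,st(.085,0,.288),manip.get_contact_force(),manip.get_torque(),manip.get_time(),manip.get_joint_positions())
E
```

```text
[ 0.61644476 -0.20832921  0.29104593] [2.15666514e+00 2.28432451e+00 6.53583938e-05] [ 0.61636195 -0.20865762  0.291     ] [-0.95960907  0.15797863 -3.79444468] [-0.02584875  0.02863935  0.05034173] 9.0917 [-3.44565382e-01  4.23507543e-01  1.53661175e+00  3.42731861e-05
  1.18148380e+00 -4.01722066e-01]
```

View pics/w2.png

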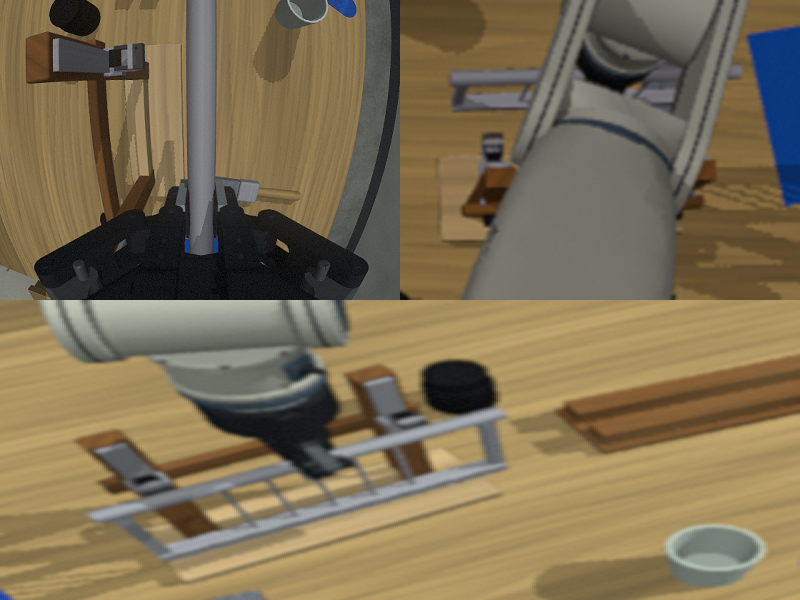

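The grid hangs level in front of the stand, above the hooks. In the top crop the rail ends are near (450,77) and (741,70). In the wrist crop the left strip's top edge is near (54,55).

Run:
```python
from h import *
P,r,c,s,t=pickle.load(open("w2.pkl","rb"))
e1=onz("top",(50/2.5+280,77/2.5+150),.288);e2=onz("top",(341/2.5+280,70/2.5+150),.288);print(e1,e2,(e1+e2)/2)
# scene: rail ends crop (90,515)->, (505,413); x scale 800/240, y 300/180
g=lambda u,v:(u/800*240+110,(v-300)/300*180+140)
f1=onz("scene",g(92,515),.288);f2=onz("scene",g(505,413),.288);print(f1,f2,(f1+f2)/2)
R=np.array([[np.cos(TH),np.sin(TH)],[-np.sin(TH),np.cos(TH)]])
for z,px in [(.29,(54,38)),(.29,(54,72)),(.295,(27,82)),(.295,(27,37))]:
    w=wonz(P,r,c,np.array(px)*1.4,z);print(px,w.round(4),(R@(w[:2]-O)).round(4))
```

```text
[ 0.60910346 -0.06970531  0.288     ] [ 0.62441628 -0.35112243  0.288     ] [ 0.61675987 -0.21041387  0.288     ]
[ 0.62270969 -0.34834012  0.288     ] [ 0.61323021 -0.06899106  0.288     ] [ 0.61796995 -0.20866559  0.288     ]
(54, 38) [ 0.5231 -0.1083  0.29  ] [-0.0024  0.1055]
(54, 72) [ 0.5242 -0.1292  0.29  ] [-0.0024  0.0846]
(27, 82) [ 0.5057 -0.1338  0.295 ] [-0.0212  0.0811]
(27, 37) [ 0.5044 -0.1055  0.295 ] [-0.0209  0.1094]
```

Run:
```python
from h import *
np.set_printoptions(precision=3,suppress=True)
manip.servo_line(st(.03,0,.285),ori(TH),rate=.1);manip.servo_line(st(.014,0,.285),rate=.03)
manip.hold(.2)
F0=np.mean([manip.get_contact_force() for _ in range(5)],0);M0=manip.get_torque();print(F0,M0,manip.get_time())
x=.014
while x>-.006:
    x-=.0007;manip.servo_line(st(x,0,.285),rate=.02)
    f=manip.get_contact_force()-F0;m=manip.get_torque()-M0
    print(round(x,4),f,m)
    if f[0]>2.5:break
manip.hold(.2);print(manip.get_contact_force()-F0,manip.get_torque()-M0,manip.get_position()-st(x,0,.285),manip.get_time())
pickle.dump((x,F0,M0),open("b.pkl","wb"))
```

```text
[ 0.812 -0.37  -2.843] [-0.009 -0.055  0.021] 10.675
0.0133 [-0.348 -0.376 -0.643] [ 0.027  0.018 -0.04 ]
0.0126 [-1.004  0.811 -0.267] [-0.     0.076 -0.031]
0.0119 [-0.507  0.482 -0.444] [-0.008  0.109 -0.058]
0.0112 [-1.159 -0.152 -0.444] [ 0.054 -0.008  0.061]
0.0105 [-0.035  0.077 -0.546] [ 0.041 -0.102  0.068]
0.0098 [ 1.984  0.685 -1.254] [ 0.075 -0.439  0.178]
0.0091 [ 5.336  0.742 -2.969] [ 0.129 -0.882  0.148]
[ 5.094  1.972 -2.356] [ 0.173 -0.859  0.152] [0.001 0.    0.   ] 12.625
```

Run:
```python
from h import *
import cv2
c=manip.camera("wrist")["image"];s=manip.camera("scene")["image"]
R=lambda a:cv2.resize(a,(400,500),interpolation=cv2.INTER_CUBIC)
cv2.imwrite("pics/w3.png",np.hstack([R(c[20:270,100:300]),R(s[150:300,130:250])])[:,:,::-1])
```

```text
(no output)
```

View pics/w3.png

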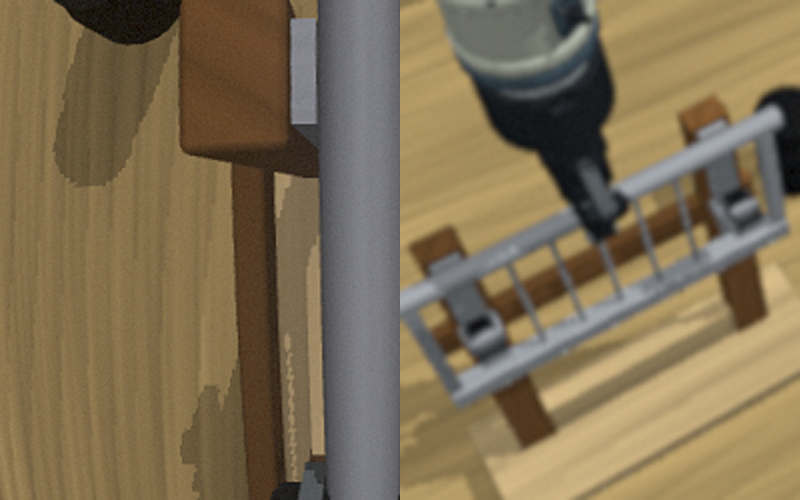

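The rail lies against the strip, and both hooks stand inside the grid's openings below it. Next I'll ease it down, keeping about 2 N against the strips.

```bash
cat >> h.py <<'E'
def feel(F0,M0,n=3,dt=.0):
    f=[];m=[]
    for i in range(n):
        if dt: manip.hold(dt)
        f.append(manip.get_contact_force());m.append(manip.get_torque())
    f=np.mean(f,0)-F0;m=np.mean(m,0)-M0
    return f,m,m[0]-.165*f[1]   # last: moment about x at the rail
E
python3 - <<'E'
from h import *
np.set_printoptions(precision=2,suppress=True)
x,F0,M0=pickle.load(open("b.pkl","rb"))
x=.0097;th=TH+.003;z=.285
manip.servo_line(st(x,0,z),ori(th),rate=.02)
f,m,k=feel(F0,M0,3,.03);print(f,m)
while z>.215:
    z-=.001
    manip.servo_line(st(x,0,z),ori(th),rate=.02)
    f,m,k=feel(F0,M0,2,.01)
    if f[0]>3:x+=.0003
    if f[0]<.8:x-=.0003
    print(round(z,4),round(x,4),f,m,round(k,2))
    if f[2]>2.5:break
print(manip.get_time(),manip.get_position()-st(x,0,z))
pickle.dump((x,z,th,F0,M0),open("b2.pkl","wb"))
E
```

```text
[ 4.04  1.92 -1.53] [ 0.17 -0.75  0.18]
0.284 0.01 [4.58 1.91 0.56] [ 0.07 -0.77  0.13] -0.25
0.283 0.0103 [3.14 0.57 0.75] [-0.04 -0.7   0.08] -0.13
0.282 0.0103 [ 2.93  0.11 -0.4 ] [-0.13 -0.54  0.1 ] -0.15
0.281 0.0103 [ 1.97 -0.04 -1.5 ] [-0.1  -0.51  0.09] -0.1
0.28 0.0103 [ 1.17 -0.08 -1.14] [-0.08 -0.46  0.08] -0.06
0.279 0.0103 [ 1.63  0.27 -0.96] [-0.05 -0.34  0.16] -0.09
0.278 0.01 [-0.27  0.1  -0.87] [ 0.02 -0.25  0.07] 0.01
0.277 0.01 [ 1.92  0.56 -0.62] [-0.07 -0.4   0.08] -0.16
0.276 0.01 [ 2.56  0.78 -0.94] [-0.06 -0.45  0.05] -0.19
0.275 0.01 [ 2.9   0.24 -0.46] [-0.05 -0.5   0.1 ] -0.09
0.274 0.0103 [3.3  0.24 0.11] [-0.12 -0.51  0.09] -0.16
0.273 0.0103 [ 1.44  0.11 -0.64] [-0.03 -0.34  0.08] -0.05
0.272 0.0103 [ 1.77  0.21 -0.05] [-0.05 -0.2   0.07] -0.09
0.271 0.01 [ 0.51  0.38 -0.48] [-0.03 -0.17  0.07] -0.09
0.27 0.01 [ 1.69  1.67 -0.7 ] [-0.07 -0.33  0.06] -0.35
0.269 0.01 [ 2.52  0.11 -0.51] [-0.02 -0.39  0.09] -0.04
0.268 0.01 [ 2.78  0.29 -0.2 ] [-0.07 -0.48  0.08] -0.12
0.267 0.01 [ 2.47  0.47 -0.52] [-0.06 -0.48  0.12] -0.13
0.266 0.01 [ 2.33  0.28 -0.13] 
[... 667 characters left out ...]
54 0.0103 [ 1.    0.22 -0.45] [-0.07 -0.24  0.08] -0.11
0.253 0.0103 [ 1.09  0.47 -0.14] [-0.04 -0.18  0.06] -0.12
0.252 0.01 [-0.02  0.67 -0.8 ] [-0.01 -0.12  0.07] -0.13
0.251 0.01 [ 1.57 -0.01 -0.25] [-0.08 -0.3   0.07] -0.08
0.25 0.01 [ 1.63  0.11 -0.58] [-0.05 -0.37  0.07] -0.07
0.249 0.01 [ 2.5   0.4  -1.04] [-0.08 -0.43  0.1 ] -0.14
0.248 0.01 [ 2.74 -0.24 -0.89] [-0.06 -0.51  0.1 ] -0.02
0.247 0.01 [ 2.71  1.02 -0.34] [-0.04 -0.48  0.09] -0.21
0.246 0.01 [ 2.71 -0.09 -0.66] [-0.06 -0.56  0.14] -0.04
0.245 0.0103 [ 3.18  0.38 -0.29] [-0.11 -0.56  0.13] -0.18
0.244 0.01 [0.31 0.04 1.84] [-0.22 -0.27  0.06] -0.23
0.243 0.01 [1.31 0.4  5.2 ] [-0.08 -0.22  0.16] -0.15
24.275 [ 0. -0.  0.]
```

Run:
```python
from h import *
np.set_printoptions(precision=2,suppress=True)
x,z,th,F0,M0=pickle.load(open("b2.pkl","rb"))
z0=z
while z>z0-.026:
    z-=.0007
    manip.servo_line(st(x,0,z),ori(th),rate=.02)
    f,m,k=feel(F0,M0,2,.01)
    if f[0]>3:x+=.0003
    if f[0]<.5:x-=.0003
    print(round(z*1e3,1),round(x*1e3,1),f,m,round(k,2))
    if f[2]>11 or (z<z0-.013 and f[2]>3.5) or abs(m[0])>.6:break
print(manip.get_time(),manip.get_position()-st(x,0,z))
pickle.dump((x,z,th,F0,M0),open("b3.pkl","wb"))
```

```text
242.3 9.7 [ 0.14 -0.89  6.59] [-0.1  -0.17  0.13] 0.05
241.6 9.7 [2.22 0.62 7.08] [-0.06 -0.43  0.05] -0.16
240.9 9.7 [ 2.9  -0.11  6.68] [ 0.02 -0.59  0.05] 0.03
240.2 10.0 [ 4.4  -0.26  6.19] [ 0.05 -0.73  0.09] 0.09
239.5 10.3 [3.61 0.12 7.  ] [-0.02 -0.64  0.07] -0.04
238.8 10.6 [3.   0.32 5.79] [-0.05 -0.5   0.13] -0.1
238.1 10.6 [1.22 0.03 3.76] [-0.02 -0.27  0.08] -0.02
237.4 10.3 [ 0.15 -0.23  2.69] [ 0.01 -0.09  0.1 ] 0.05
236.7 10.0 [0.   0.19 3.02] [ 0.06 -0.14  0.1 ] 0.03
236.0 10.0 [1.45 1.57 3.19] [ 0.18 -0.27  0.08] -0.08
235.3 10.0 [0.82 1.3  3.78] [ 0.07 -0.29  0.09] -0.15
234.6 10.0 [1.18 0.15 2.97] [ 0.05 -0.34  0.12] 0.03
233.9 10.0 [1.75 0.61 3.82] [ 0.01 -0.38  0.1 ] -0.09
233.2 10.0 [1.97 0.56 2.75] [-0.03 -0.46  0.12] -0.13
232.5 10.0 [2.94 0.12 2.48] [-0.02 -0.45  0.09] -0.04
231.8 10.0 [2.81 0.1  2.72] [-0.02 -0.51  0.06] -0.04
231.1 10.0 [2.85 0.04 2.42] [-0.03 -0.52  0.13] -0.04
230.4 10.3 [3.89 0.06 2.08] [ 0.06 -0.59  0.12] 0.05
229.7 10.3 [2.54 0.18 1.22] [ 0.05 -0.44  0.12] 0.02
229.0 10.3 [2.04 0.06 0.63] [ 0.02 -0.34  0.11] 0.02
228.3 10.3 [ 1.53  0.17 -0.04] [ 0.04 -0.27  0.07] 0.01
227.6 10.3 [ 0.85  0.68 -0.5 ] [ 0.02 -0.25  0.11] -0.09
226.9 10.3 [ 0.56  0.37 -0.78] [ 0.04 -0.18  0.07] -0.02
226.2 10.3 [ 0.81  0.47 -1.66] [ 0.02 -0.12  0.16] -0.05
225.5 10.0 [-0.79  1.01 -1.42] [ 0.01 -0.02  0.08] -0.16
224.8 10.0 [ 0.74  0.86 -0.11] [ 0.08 -0.14  0.08] -0.06
224.1 10.0 [ 0.79  1.54 -0.47] [ 0.09 -0.21  0.08] -0.16
223.4 9.7 [-0.85  2.7   3.86] [0.18 0.01 0.1 ] -0.26
31.7417 [0. 0. 0.]
```

Run:
```python
from h import *
np.set_printoptions(precision=2,suppress=True)
x,z,th,F0,M0=pickle.load(open("b3.pkl","rb"))
f,m,k=feel(F0,M0,5,.03);print(f,m,round(k,2))
for i in range(7):
    z-=.0003
    manip.servo_line(st(x,0,z),ori(th),rate=.01)
    f,m,k=feel(F0,M0,4,.03)
    print(round(z*1e3,1),round(x*1e3,1),f,m,round(k,2))
    if f[2]>8 or abs(m[0])>.5:break
print(manip.get_time(),manip.get_position()-st(x,0,z),manip.get_width())
pickle.dump((x,z,th,F0,M0),open("b4.pkl","wb"))
```

```text
[-0.88  2.69  4.46] [0.22 0.01 0.11] -0.23
223.1 9.7 [-0.68  3.98  8.77] [ 0.38 -0.02  0.12] -0.27
32.2917 [0. 0. 0.] 0.014349573148883125
```

Run:
```python
from h import *
np.set_printoptions(precision=2,suppress=True)
x,z,th,F0,M0=pickle.load(open("b4.pkl","rb"))
z=.2234
for ro in [0,-.003,-.006,0,.003,.006,0]:
    manip.servo_line(st(x,0,z),ori(th,ro),rate=.01)
    manip.hold(.1);f,m,k=feel(F0,M0,4,.03)
    print(ro,f,m,round(k,2))
    if abs(k)>.8 or f[2]>12: break
print(manip.get_time())
```

```text
0 [1.29 4.99 7.65] [ 0.52 -0.31  0.12] -0.3
-0.003 [1.87 5.35 8.06] [ 0.54 -0.35  0.08] -0.34
-0.006 [1.98 5.1  8.31] [ 0.58 -0.38  0.13] -0.26
0 [1.62 5.07 8.3 ] [ 0.54 -0.4   0.08] -0.29
0.003 [2.02 5.56 7.91] [ 0.5  -0.4   0.09] -0.41
0.006 [2.06 5.43 8.08] [ 0.5 -0.4  0.1] -0.39
0 [1.92 5.4  8.22] [ 0.56 -0.41  0.12] -0.33
35.675
```

Run:
```python
from h import *
import cv2
np.set_printoptions(precision=2,suppress=True)
x,z,th,F0,M0=pickle.load(open("b4.pkl","rb"))
for y,z,ro in [(0,.2238,-.005),(0,.2244,-.005),(.0004,.2244,-.005),(.0008,.2244,-.005),(.0008,.2250,-.005),(.0008,.2240,-.005),(.0008,.2236,-.005)]:
    manip.servo_line(st(x,y,z),ori(th,ro),rate=.01)
    manip.hold(.05);f,m,k=feel(F0,M0,4,.03)
    print(y,z,ro,f,m,round(k,2))
    if f[2]>12: break
print(manip.get_time())
c=manip.camera("wrist")["image"];s=manip.camera("scene")["image"]
R=lambda a:cv2.resize(a,(400,500),interpolation=cv2.INTER_CUBIC)
cv2.imwrite("pics/w4.png",np.hstack([R(c[20:270,100:300]),R(s[160:310,130:250])])[:,:,::-1])
```

```text
0 0.2238 -0.005 [3.06 4.64 5.62] [ 0.55 -0.57  0.1 ] -0.21
0 0.2244 -0.005 [4.99 3.82 1.42] [ 0.44 -0.87  0.1 ] -0.19
0.0004 0.2244 -0.005 [4.52 2.41 0.59] [ 0.13 -0.83  0.11] -0.27
0.0008 0.2244 -0.005 [ 4.67  0.47 -0.52] [-0.13 -0.8   0.15] -0.21
0.0008 0.225 -0.005 [ 6.51  0.14 -3.48] [-0.2  -1.07  0.11] -0.23
0.0008 0.224 -0.005 [ 4.75 -1.2   0.27] [-0.31 -0.86  0.1 ] -0.12
0.0008 0.2236 -0.005 [ 4.28 -1.86  2.58] [-0.43 -0.78  0.09] -0.12
38.7083
```

View pics/w4.png

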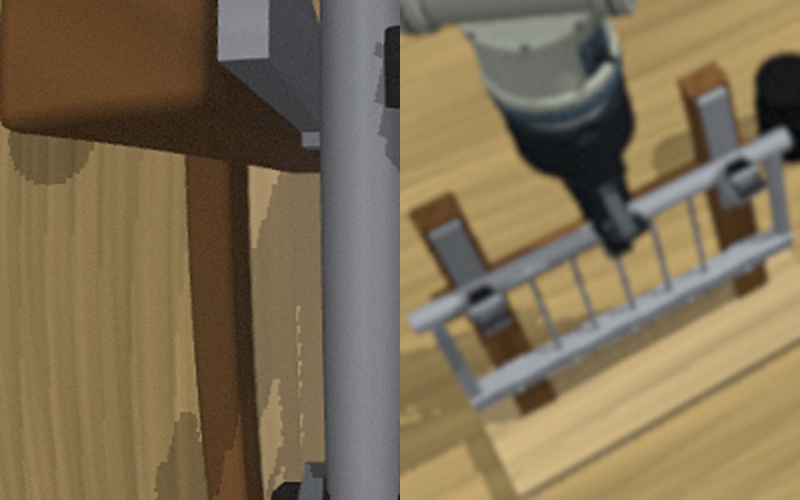

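Both hooks now have the rail in them, level, with the noses above it. While still holding, I'll check each side by feel: press each side, then give a small tug.

Run:
```python
from h import *
np.set_printoptions(precision=2,suppress=True)
x,z,th,F0,M0=pickle.load(open("b4.pkl","rb"))
x+=.0003;y=.0005
def go(z,ro):
    manip.servo_line(st(x,y,z),ori(th,ro),rate=.01)
    manip.hold(.05);f,m,k=feel(F0,M0,5,.03);print(round(z*1e3,1),ro,f,m,round(k,2));return f
z=.2235
while go(z,-.005)[2]<6 and z>.2222: z-=.0003
for ro in (-.025,.015,-.005): go(z,ro)
for zz in (.2250,.2258): go(zz,-.005)
for ro in (-.025,.015,-.005): go(.2258,ro)
go(z+.0008,-.005)
while go(z,-.005)[2]<6 and z>.2222: z-=.0002
print(manip.get_time());pickle.dump((x,y,z,th,F0,M0),open("b5.pkl","wb"))
```

```text
223.5 -0.005 [ 2.53 -3.    5.32] [-0.61 -0.52  0.06] -0.12
223.2 -0.005 [ 1.66 -3.45  8.2 ] [-0.67 -0.33  0.06] -0.1
223.2 -0.025 [ 1.4  -3.54  8.39] [-0.53 -0.35  0.15] 0.05
223.2 0.015 [ 1.76 -2.62  8.67] [-0.72 -0.3   0.03] -0.28
223.2 -0.005 [ 1.59 -2.62  9.03] [-0.55 -0.3   0.14] -0.12
225.0 -0.005 [ 5.33 -3.81 -2.11] [-0.72 -0.97  0.1 ] -0.09
225.8 -0.005 [ 6.89 -3.6  -4.86] [-0.67 -1.19  0.12] -0.08
225.8 -0.025 [ 7.15 -3.02 -5.33] [-0.48 -1.18  0.17] 0.01
225.8 0.015 [ 6.89  0.04 -3.11] [-0.32 -1.15  0.04] -0.33
225.8 -0.005 [ 6.66 -0.03 -3.4 ] [-0.14 -1.13  0.17] -0.14
224.0 -0.005 [4.09 2.76 3.33] [ 0.23 -0.74  0.11] -0.23
223.2 -0.005 [1.93 3.71 8.53] [ 0.37 -0.42  0.11] -0.25
44.575
```

Run:
```python
from h import *
import cv2
np.set_printoptions(precision=2,suppress=True)
x,y,z,th,F0,M0=pickle.load(open("b5.pkl","rb"))
manip.servo_line(st(x,y,z+.0004),ori(th,-.003),rate=.01);manip.hold(.2)
print(feel(F0,M0)[:2])
manip.command_gripper(.026);print(manip.get_width(),manip.get_contact_force())
q=manip.get_ee_rot()
manip.servo_line(st(x,y,.262),q,rate=.05);print(manip.get_contact_force())
manip.servo_line(st(x+.01,y,.40),ori(th),rate=.12)
manip.servo_line(st(x-.13,y,.45),ori(th),rate=.2);manip.hold(.3)
s=manip.camera("scene")["image"];t=manip.camera("top")["image"];print(manip.get_time())
cv2.imwrite("pics/f.png",np.hstack([cv2.resize(s[160:310,130:250],(400,500),interpolation=cv2.INTER_CUBIC),cv2.resize(t[180:260,280:440],(400,500),interpolation=cv2.INTER_CUBIC)])[:,:,::-1])
```

```text
(array([2.97, 3.62, 6.2 ]), array([ 0.41, -0.6 ,  0.05]))
0.026256509182679223 [0.18 0.23 0.39]
[ 1.23 -0.46  0.61]
48.8083
```

View pics/f.png

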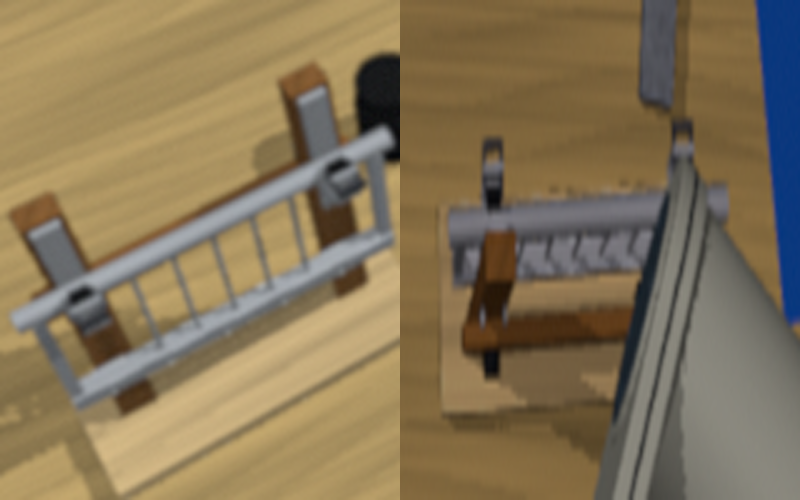

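The grid hangs level and centred with its rail in both hooks. The robot is clear of it and the other objects haven't moved.

```bash
python3 -c "
from rig import manip
print(manip.sign_off())"
```

```text
the job is handed in; nothing more can be done
None
```

The grid hangs centred and level by its top rail in both clip hooks, with both sides checked by feel before I let go; I handed the job in at about 49 s of the 69 s allowed.

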